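Poke a drill bushing out of its guide block

ROBOT

A 6-joint arm with a two-finger parallel gripper is mounted at the origin on the work surface. World frame = base frame: x ahead of the robot, y to its left, z up, the work surface at z = 0. Lengths are in mm, angles in rad, forces in N, time in s.
With the tool pointing down it reaches from about 400 to 825 mm from the base axis. Payload 7 kg.
Tool frame: the origin (TCP) lies on the centre line of the jaws, within the pads' length; the fingertips stand nose_length ahead of it and the grasp point (between the pads) lies 8 mm behind it (nose_length is the distance from the TCP to the fingertips, in mm); z points along the fingers, x is the direction in which the jaws open and shut, and the axes are right-handed (so a half turn about z gives the same grasp; the last joint's range is limited). The gripper opens to 85 mm and grips with 20 to 120 N. Pads are 22 mm wide; open, the fingers measure 114 mm over their backs; the gripper's body (76 mm by 85 mm) begins 54 mm behind the grasp point. The pads swing forward as they close: fully open they stand 13 mm farther back than shut.
Start: joints at [1.492, 0.359, 0.012, 0, -1.224, -0.288], TCP at [242.082, 630.073, 242.302] pointing down, gripper open.
Joint ranges: [-3.07, 3.07], [-1.43, 2.12], [-1.02, 1.25], [-3.03, 1.67], [-3.05, -0], [-3.03, 3.03]. Speed limits (rad/s): [2.39, 2.39, 3.01, 3.14, 3.14, 3.14].

INTERFACE

Orientations are given as [roll, pitch, yaw] about the fixed x, y, z axes, in that order (R = Rz(yaw) Ry(pitch) Rx(roll)).
In Python, from rig import * gives the robot as it stands. The module is installed in compiled form; this text tells all that it offers.
- The arm moves only by the tool carry_out, never from a script. Its argument "deltas" is a list of rows, each an object with "translation": the shift along the tool's x, y, z in mm, a list of three; "twist": the turn, a rotation vector about the tool's x, y, z in degrees, a list of three. A call has 1 to 5 rows; each row shifts and turns the commanded pose from where the row before left it, along the tool's axes as they then stand; what a row does not reach is not made up. A row lasts 1/10 s, in which the tool goes at most 50 mm and 8.59 degrees, less where a joint would pass 70% of its speed; a pose out of reach is approached as far as the arm can. A call is refused whole if a number of a shift passes 50 or a number of a turn 8.59, either way. A call with a gripper value outside its range is refused whole. "gripper" is the finger opening in mm, from 0 to 85.4, set as the call begins (left out, the last holds). The fingers move at their own pace and stop on an object; the grip force is fixed at half the most. Time passes only in rows, so rows that do not move let the fingers close. It gives the time, the measured TCP pose, the force and the opening at its end, in the units of the state.
- get_state(): the state, without advancing time (a new reading comes with each control period).
- capture(name): name is "side" or "top"; returns a dict with "frame" (400x640x3 uint8, red, green, blue), "range_z" (400x640 float32, mm along the optical axis (not along the pixel's ray), 0 where there is no reading), "fx", "fy", "cx", "cy" (pixels), "world_from_camera" (4x4, takes a point from camera to world coordinates). Camera axes: x right, y up, looking along -z (the intrinsics and any distortion apply to the point x, -y, -z); pixel columns grow to the right and rows downward; lengths in mm; the calibration is good to about 2 mm. A picture is of the moment at which its call begins.
- sign_off(): hands the job in, once; it reports no verdict.
The state is a dict: "clock": time; "q": joint angles; "joint_vel": joint speeds; "joint_efforts": joint torques, N m; "tool_pos": TCP position; "ee_rot": TCP orientation; "contact_force": force on the tool from outside, world axes, zero at the start; "moment": the same for the moment, N m; "grip_width": finger opening in mm.
Only numpy, scipy, OpenCV 4.12 (cv2) and the standard library are available. Lean on these libraries where they do the work, as an engineer would, in place of code of your own. Each camera call takes 0.05 s, during which the arm holds its last target.

TASK

A steel drill bushing is sunk in the recess of a wooden guide block. Set that block down flat over the upright pin of the knock-out stand, so that the pin enters the hole in its underside and pokes the bushing up, and leave the block there. Then take the raised bushing and stand it upright in the shallow plywood tray.

Things in the scene. Friction and masses are not known exactly. Their poses are not given: they have to be found in the camera images.
- block: The loose wooden drill-guide block that holds the bushing: 90 mm (x) by 54 mm (y) by 34 mm tall, about 0.13 kg. Origin at the centre of its underside, z up. In the centre of its top is a round recess 37.5 mm in diameter and 24 mm deep; in the centre of the recess floor (10 mm thick) an access hole 26 mm in diameter goes through to the underside. A second block just like it, not listed, lies nearby with an empty recess (no steel in it).
- bushing: The loose plain steel drill bushing: upright cylinder 36 mm in diameter, 24 mm tall, about 0.17 kg, with a dark 10 mm drill bore marked in its end faces (too narrow for the pin or fingers). Origin at the centre of its underside, z along its axis. At the start it sits in the block's recess, underside 10 mm above the block's underside, its top flush with the block's top, with about 0.75 mm play all round, so it cannot be gripped there; it lifts with little more than its weight.
- stand: The fixed knock-out stand: a round dark steel base 104 mm in diameter and 8 mm thick with an upright steel pin in its centre, 14 mm in diameter, rising 28 mm above the base's top (36 mm above the bench). Origin at the centre of its underside, on the bench, on the pin's axis, z up. When a block sits flat on the base around the pin, its bushing stands 18 mm proud of the block's top, its lowest 6 mm still in the recess. The block may sit at any yaw.
- tray: The fixed shallow open tray of plywood, 110 by 110 mm outside, 14 mm tall, walls and floor 5 mm thick (inner floor 100 by 100 mm). Origin at the centre of its underside, on the bench, z up.
Not all that is in view belongs to the job. Of the things that look like the stand, the middle-sized one is meant.

How it is judged:
By the outcome, as a careful person would: the job done as asked, in the order asked, and still so for the second after the job is handed in, with the robot touching nothing.
It also fails if it takes over 58 s, if anything falls off the work surface, if the arm or the gripper's body presses on something with over 40 N, if the wrist force passes 120 N, or if a joint passes its speed limit or range.

## Working session

There is one attempt and no reset: what is moved stays moved. The work goes in short steps, Python scripts to look and compute and a tool call to move; the robot and the scene stay as the last step left them, time stands still between calls to the robot, and variables do not carry over. Pictures are saved under pics/ and viewed, and the job is handed in when it is done.

Besides the shell and the picture viewer there is one more tool, called after ">>>" as a command line: name --argument value ..., lists and objects as JSON in quotes. carry_out: Moves the arm, as the interface text tells. Its arguments: {"type":"object","properties":{"deltas":{"type":"array"},"gripper":{"type":"number"}},"required":["deltas"]}

```bash
mkdir -p pics; cat > h.py <<'E'
from rig import *
import numpy as np, cv2
def pts(c):
    z=c["range_z"]; v,u=np.mgrid[0:z.shape[0],0:z.shape[1]]
    P=np.stack([(u-c["cx"])/c["fx"]*z,-(v-c["cy"])/c["fy"]*z,-z,np.ones_like(z)],-1)
    W=P@np.array(c["world_from_camera"]).T
    W=W[...,:3]; W[z<=0]=np.nan
    return W
E
python3 - <<'E'
from h import *
print(get_state())
for n in("top","side"):
    c=capture(n); print({k:c[k] for k in c if k not in("frame","range_z")})
    cv2.imwrite(f"pics/{n}0.png",c["frame"][...,::-1]); np.savez(f"{n}0.npz",W=pts(c),f=c["frame"])
E
```

```text
{'clock': 0.0, 'q': array([ 1.49209137e+00,  3.59376079e-01,  1.10598113e-02, -3.55452586e-04,
       -1.22411569e+00, -2.88101634e-01]), 'joint_vel': array([ 0.00105066,  0.00140527,  0.00131606, -0.00014735, -0.00087677,
       -0.00060883]), 'joint_efforts': array([ 1.29011569e-03, -5.83322024e+01,  2.93421346e+01,  6.93707228e+00,
       -6.05723297e-03,  4.33993279e-06]), 'tool_pos': array([241.93313332, 629.64870702, 241.37012439]), 'ee_rot': array([-3.14144825e+00, -1.66316867e-03, -1.93772409e+00]), 'contact_force': array([-0.62741833,  0.1271962 , -0.39456333]), 'moment': array([-0.00588842, -0.00097328, -0.01847874]), 'grip_width': 85.64423444699413}
{'fx': 511.39596392999266, 'fy': 511.39596392999266, 'cx': 326.24035673894963, 'cy': 198.54312213488382, 'world_from_camera': array([[-2.83385097e-02,  9.86062609e-01, -1.63943468e-01,
         4.57431021e+02],
       [-9.99464791e-01, -3.06323552e-02, -1.14800393e-02,
        -4.18436746e+01],
       [-1.63420121e-02,  1.63530397e-01,  9.86402934e-01,
         1.00422079e+03],
       [ 0.00000000e+00,  0.00000000e+00,  0.00000000e+00,
         1.00000000e+00]])}
{'fx': 449.2286806731327, 'fy': 449.2286806731327, 'cx': 313.3670676453849, 'cy': 197.8866525196828, 'world_from_camera': array([[-9.06032385e-01,  3.24088815e-01, -2.72161270e-01,
         3.88681003e+02],
       [-4.23124255e-01, -6.80872411e-01,  5.97811530e-01,
         4.38917696e+02],
       [ 8.43693048e-03,  6.56794641e-01,  7.54022293e-01,
         6.20028974e+02],
       [ 0.00000000e+00,  0.00000000e+00,  0.00000000e+00,
         1.00000000e+00]])}
```

View pics/top0.png

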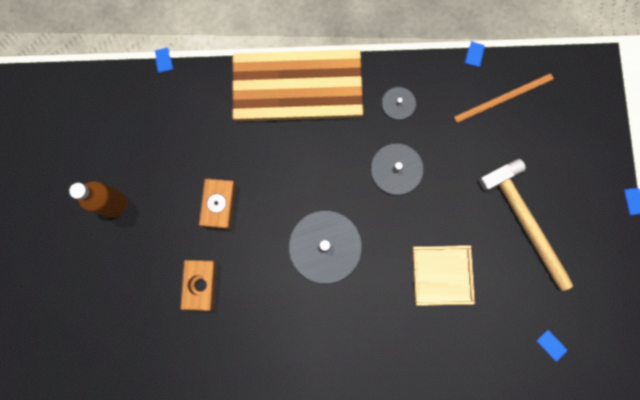

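View pics/side0.png

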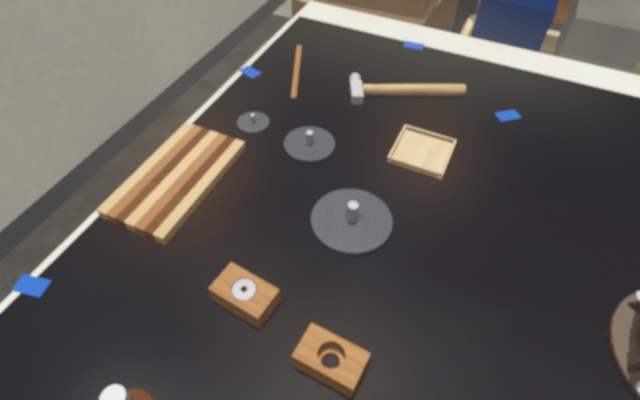

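The top view shows the block with the bushing at (217,203), the empty block at (198,285), the middle stand at (398,168), the tray at (444,276), and large and small decoy stands. Next I measure these.

```bash
cat > m.py <<'E'
from h import *
import sys
def rect(W,m): 
    p=W[m][:,:2].astype(np.float32); return cv2.minAreaRect(p)
def comp(W,zlo,zhi,seed,r):
    m=(W[...,2]>zlo)&(W[...,2]<zhi)&(np.hypot(W[...,0]-seed[0],W[...,1]-seed[1])<r)
    return m
E
python3 - <<'E'
from m import *
for n,px in(("top",dict(blk=(225,190),bush=(217,197),empty=(205,270),midpin=(398,166),midbase=(385,180),bigbase=(305,260),smbase=(390,110),tray=(444,276),bench=(300,330),bottle=(78,190),board=(290,80))),("side",dict(blk=(225,285),bush=(238,290),midpin=(309,132),midbase=(295,150),tray=(422,150),bench=(450,300)))):
    d=np.load(f"{n}0.npz");W=d["W"]
    for k,(u,v) in px.items():
        print(n,k,np.round(np.nanmedian(W[v-1:v+2,u-1:u+2].reshape(-1,3),0),1))
E
python3 - <<'E'
from m import *
for n,s in(("top",{}),("side",{})):
    d=np.load(f"{n}0.npz");W=d["W"];f=d["f"]
    c0=W[203,217][:2] if n=="top" else c0
    if n=="top": st0=W[180,385][:2]; tr0=W[276,444][:2]
    m=comp(W,28,40,c0,65); print(n,"block",m.sum(),rect(W,m),np.nanmedian(W[m][:,2]))
    g=m&(f.min(-1)>140)
    q=W[g]; print(" bush",g.sum(),q.mean(0),cv2.minEnclosingCircle(q[:,:2].astype(np.float32)))
    m=comp(W,4.5,12,st0,80); q=W[m]; print("base",m.sum(),cv2.minEnclosingCircle(q[:,:2].astype(np.float32)),np.median(q[:,2]))
    e=cv2.fitEllipse(cv2.convexHull(q[:,:2].astype(np.float32)));print(" ell",e)
    m=comp(W,30,42,st0,50); q=W[m]; print("pin",m.sum(),q.mean(0),q.min(0),q.max(0))
    m=comp(W,9,20,tr0,85); print("tray",m.sum(),rect(W,m),np.median(W[m][:,2]))
    m=comp(W,-10,10,tr0,40);print("floor",np.median(W[m],0))
E
```

```text
top blk [641.4 164.9  34.4]
top bush [628.  180.   35.2]
top empty [489.1 201.5  34.9]
top midpin [ 677.7 -171.2   36.2]
top midbase [ 656.8 -147.7    7.8]
top bigbase [503.4  14.1  11.8]
top smbase [ 802.3 -164.6    4.4]
top tray [ 465.4 -252.8    4.7]
top bench [371.4  27.2   0.5]
top bottle [627.3 392.8 150.9]
top board [866.7  36.4  20.1]
side blk [644.9 185.5  35.5]
side bush [623.4 184.8  36.6]
side midpin [ 679.6 -173.9   39.3]
side midbase [ 695.2 -142.6   10.4]
side tray [ 467.5 -254.5    7.4]
side bench [335.7  46.5   2.4]
top block 1318 ((617.2785034179688, 181.6447296142578), (55.29417419433594, 90.72842407226562), 83.77159881591797) 34.49833717234287
 bush 286 [616.90307742 182.0581859   34.27783849] ((617.07080078125, 181.8787078857422), 19.152189254760742)
base 1936 ((657.3632202148438, -147.87367248535156), 79.45709991455078) 7.840082850562283
 ell ((658.2537841796875, -147.53504943847656), (154.6510009765625, 155.79905700683594), 76.73551177978516)
pin 44 [ 678.91975196 -172.33536158   35.52668702] [ 672.82197304 -178.8235172    30.25472996] [ 685.80969133 -165.73644
[... 272 characters left out ...]
369384766, 91.19445037841797), 83.14165496826172) 36.139527388590636
 bush 428 [617.09673432 180.20274274  36.04663568] ((617.3533325195312, 178.67416381835938), 19.670698165893555)
base 1459 ((656.4498901367188, -147.94911193847656), 79.7104263305664) 10.255631755935724
 ell ((656.1332397460938, -148.17520141601562), (154.64151000976562, 158.3817138671875), 2.797165870666504)
pin 47 [ 678.14894632 -172.92411885   36.60485957] [ 672.41016605 -181.82695921   30.758335  ] [ 685.0823173  -167.26893487   40.69052805]
tray 835 ((467.4920654296875, -252.39031982421875), (115.40042877197266, 110.01348114013672), 89.58761596679688) 14.105287871591713
floor [ 464.90794289 -251.96488721    7.633441  ]
```

```bash
cat >> h.py <<'E'
from scipy.spatial.transform import Rotation as Ro
def plan(target,yaw=None):
    s=get_state(); R=Ro.from_euler("xyz",s["ee_rot"]).as_matrix()
    d=R.T@(np.array(target,float)-s["tool_pos"])
    print("t",s["clock"],"pos",np.round(s["tool_pos"],1),"rot",np.round(np.degrees(s["ee_rot"]),2),"F",np.round(s["contact_force"],1),"w",round(s["grip_width"],1))
    print("tool delta",np.round(d,1),"len",np.linalg.norm(d))
    if yaw is not None:
        w=Ro.from_matrix(R.T@Ro.from_euler("xyz",[np.pi,0,np.radians(yaw)]).as_matrix()).as_rotvec(degrees=True); print("twist",np.round(w,2))
    return d
E
python3 -c "
from h import *
plan([617.3,181,200],-96.3)"
```

```text
t 0.1 pos [241.9 629.7 241.4] rot [-1.7999e+02 -9.0000e-02 -1.1102e+02] F [0.6 0.2 0.1] w 85.4
tool delta [ 284.1 -511.3   41.9] len 586.44893965701
twist [  0.    -0.09 -14.72]
```

>>> carry_out --deltas '[{"translation":[0,0,0],"twist":[0,0,-7.3]},{"translation":[0,0,0],"twist":[0,0,-7.3]}]'

```text
clock: 0.3
tool_pos: [242.0, 629.8, 241.7]
ee_rot: [3.141, -0.001, -1.678]
contact_force: [-0.3, 0.2, -0.2]
grip_width: 85.7
```

```bash
python3 -c "
from h import *
plan([617.3,181,200],-96.3)"
```

```text
t 0.3 pos [242.  629.8 241.7] rot [ 1.7999e+02 -6.0000e-02 -9.6130e+01] F [-0.3  0.2 -0.2] w 85.7
tool delta [ 406.1 -421.1   42. ] len 586.5417520148096
twist [ 0.01 -0.06  0.17]
```

>>> carry_out --deltas '[{"translation":[29,-30,3]},{"translation":[29,-30,3]},{"translation":[29,-30,3]},{"translation":[29,-30,3]},{"translation":[29,-30,3]}]'

```text
invalid input
```

>>> carry_out --deltas '[{"translation":[29,-30,3]},{"translation":[29,-30,3]},{"translation":[29,-30,3]},{"translation":[29,-30,3]},{"translation":[29,-30,3]}]'

```text
invalid input
```

```bash
python3 -c "
from h import *
plan([617.3,181,200],-96.3)"
```

```text
t 0.3 pos [242.  629.8 241.7] rot [ 1.7999e+02 -6.0000e-02 -9.6130e+01] F [-0.3  0.2 -0.2] w 85.7
tool delta [ 406.1 -421.1   42. ] len 586.5417520148096
twist [ 0.01 -0.06  0.17]
```

Each row needs a twist as well.

>>> carry_out --deltas '[{"translation":[29,-30,3],"twist":[0,0,0]},{"translation":[29,-30,3],"twist":[0,0,0]},{"translation":[29,-30,3],"twist":[0,0,0]},{"translation":[29,-30,3],"twist":[0,0,0]},{"translation":[29,-30,3],"twist":[0,0,0]}]'

```text
clock: 0.8
tool_pos: [375.6, 467.7, 226.9]
ee_rot: [3.141, -0.001, -1.682]
contact_force: [1.0, 0.8, 0.5]
grip_width: 85.4
```

>>> carry_out --deltas '[{"translation":[29,-30,3],"twist":[0,0,0]},{"translation":[29,-30,3],"twist":[0,0,0]},{"translation":[29,-30,3],"twist":[0,0,0]},{"translation":[29,-30,3],"twist":[0,0,0]},{"translation":[29,-30,3],"twist":[0,0,0]}]'

```text
clock: 1.3
tool_pos: [508.5, 306.8, 212.0]
ee_rot: [3.141, -0.0, -1.683]
contact_force: [0.0, 1.3, -0.2]
grip_width: 85.3
```

```bash
python3 -c "
from h import *
plan([617.3,181,200],-96.3)"
```

```text
t 1.3 pos [508.5 306.8 212. ] rot [ 1.7998e+02 -2.0000e-02 -9.6400e+01] F [ 0.   1.3 -0.2] w 85.3
tool delta [ 112.9 -122.2   12. ] len 166.7958698503284
twist [ 0.02 -0.02 -0.1 ]
```

>>> carry_out --deltas '[{"translation":[28,-30,3],"twist":[0,0,0]},{"translation":[28,-30,3],"twist":[0,0,0]},{"translation":[28,-31,3],"twist":[0,0,0]},{"translation":[28,-31,3],"twist":[0,0,0]},{"translation":[0,0,0],"twist":[0,0,0]}]'

```text
clock: 1.8
tool_pos: [618.4, 179.6, 198.8]
ee_rot: [3.14, -0.002, -1.687]
contact_force: [-0.0, 0.6, 0.2]
grip_width: 85.4
```

```bash
python3 - <<'E'
from h import *
plan([617.3,181,200],-96.3)
for n in("top","side"):
    c=capture(n)
    cv2.imwrite(f"pics/{n}1.png",c["frame"][...,::-1]); np.savez(f"{n}1.npz",W=pts(c),f=c["frame"])
E
```

```text
t 1.8 pos [618.4 179.6 198.8] rot [ 1.7991e+02 -1.0000e-01 -9.6660e+01] F [-0.   0.6  0.2] w 85.4
tool delta [-1.3  1.2 -1.2] len 2.1446891585342525
twist [ 0.09 -0.1  -0.36]
```

View pics/side1.png

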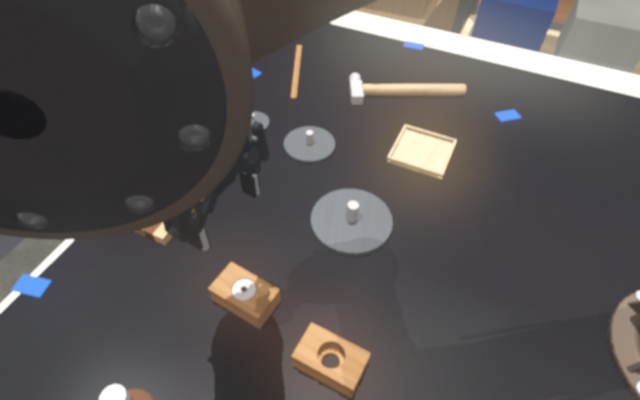

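The side view shows both finger tips, near (205,245) and (256,192), with the block beyond them at (245,292). I'll read the fingertip depth.

```bash
python3 - <<'E'
from m import *
d=np.load("side1.npz");W=d["W"]
m=comp(W,150,400,(618,180),75)
q=W[m]; vu=np.argwhere(m); sel=(vu[:,1]>150)&(q[:,2]<250)
o=np.argsort(q[sel][:,2])[:40]
for i in o[::3]: print(vu[sel][i],np.round(q[sel][i],1))
E
python3 - <<'E'
import cv2
a=cv2.imread("pics/side1.png")[80:280,130:330];cv2.imwrite("pics/crop1.png",cv2.resize(a,None,fx=3,fy=3))
E
```

```text
[193 246] [617.9 137.2 203.4]
[197 255] [604.3 138.5 203.9]
[248 202] [619.5 230.  204.4]
[194 249] [613.  138.  204.7]
[249 203] [617.3 231.  205.2]
[193 259] [602.4 131.7 205.3]
[192 245] [618.5 138.  205.8]
[194 250] [611.1 138.5 206.2]
[194 258] [602.1 134.5 206.4]
[249 205] [614.4 230.9 206.8]
[194 251] [609.6 138.6 206.9]
[189 242] [623.5 136.5 207.4]
[248 204] [615.6 230.7 207.8]
[248 203] [616.6 231.2 207.9]
```

View pics/crop1.png

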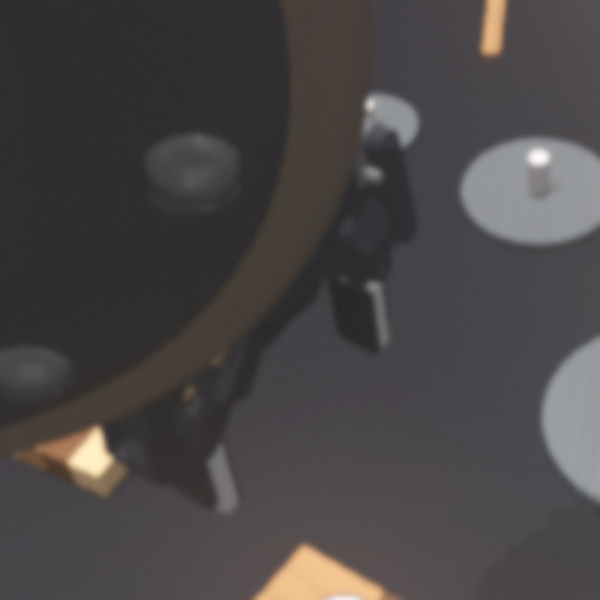

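>>> carry_out --deltas '[{"translation":[-1,1,35],"twist":[0,0,0]},{"translation":[0,0,40],"twist":[0,0,0]},{"translation":[0,0,40],"twist":[0,0,0]},{"translation":[0,0,20],"twist":[0,0,0]},{"translation":[0,0,10],"twist":[0,0,0]}]'

```text
clock: 2.4
tool_pos: [613.8, 185.0, 53.0]
ee_rot: [3.139, -0.002, -1.681]
contact_force: [0.4, 0.1, 1.2]
grip_width: 85.2
```

```bash
python3 - <<'E'
from h import *
plan([617.3,180.5,18],-96.5)
for n in("side",):
    c=capture(n)
    cv2.imwrite(f"pics/{n}2.png",c["frame"][...,::-1]); np.savez(f"{n}2.npz",W=pts(c),f=c["frame"])
E
```

```text
t 2.4 pos [613.8 185.   53. ] rot [ 1.7983e+02 -1.2000e-01 -9.6340e+01] F [0.4 0.1 1.2] w 85.2
tool delta [ 4. -4. 35.] len 35.44679618244465
twist [ 0.17 -0.12  0.16]
```

View pics/side2.png

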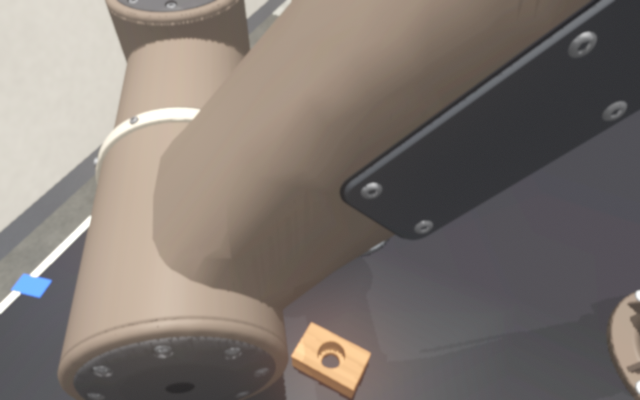

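>>> carry_out --deltas '[{"translation":[0,0,0],"twist":[0,0,0]}]'

```text
clock: 2.55
tool_pos: [615.6, 185.3, 55.7]
ee_rot: [-3.141, -0.0, -1.682]
contact_force: [-0.6, 0.8, 0.9]
grip_width: 85.8
```

```bash
python3 - <<'E'
from h import *
plan([617.3,180.5,18],-96.5)
E
```

```text
t 2.55 pos [615.6 185.3  55.7] rot [-1.7999e+02 -1.0000e-02 -9.6350e+01] F [-0.6  0.8  0.9] w 85.8
tool delta [ 4.6 -2.2 37.7] len 38.04924906630719
twist [-0.01 -0.01  0.15]
```

>>> carry_out --deltas '[{"translation":[4.6,-2.2,0],"twist":[0,0,0]},{"translation":[0,0,12],"twist":[0,0,0]},{"translation":[0,0,10],"twist":[0,0,0]},{"translation":[0,0,0],"twist":[0,0,0]},{"translation":[0,0,0],"twist":[0,0,0]}]'

```text
clock: 3.05
tool_pos: [617.1, 179.5, 32.8]
ee_rot: [3.141, -0.001, -1.683]
contact_force: [-0.3, 0.8, -0.3]
grip_width: 85.5
```

```bash
python3 - <<'E'
from h import *
plan([617.3,180.5,18],-96.5)
E
```

```text
t 3.05 pos [617.1 179.5  32.8] rot [ 1.7996e+02 -4.0000e-02 -9.6420e+01] F [-0.3  0.8 -0.3] w 85.5
tool delta [-1.1 -0.1 14.8] len 14.880356527656136
twist [ 0.04 -0.04  0.08]
```

>>> carry_out --deltas '[{"translation":[-1,0,8],"twist":[0,0,0]},{"translation":[0,0,6],"twist":[0,0,0]},{"translation":[0,0,0],"twist":[0,0,0]},{"translation":[0,0,0],"twist":[0,0,0]}]'

```text
clock: 3.45
tool_pos: [617.3, 180.6, 19.0]
ee_rot: [3.141, -0.0, -1.683]
contact_force: [0.1, 0.8, 0.7]
grip_width: 85.0
```

>>> carry_out --deltas '[{"translation":[0,0,0],"twist":[0,0,0]},{"translation":[0,0,0],"twist":[0,0,0]},{"translation":[0,0,0],"twist":[0,0,0]},{"translation":[0,0,0],"twist":[0,0,0]},{"translation":[0,0,0],"twist":[0,0,0]}]' --gripper 45

```text
clock: 3.95
tool_pos: [617.6, 180.8, 19.9]
ee_rot: [-3.141, 0.0, -1.683]
contact_force: [-1.9, 0.5, 6.0]
grip_width: 52.5
```

>>> carry_out --deltas '[{"translation":[0,0,0],"twist":[0,0,0]},{"translation":[0,0,0],"twist":[0,0,0]},{"translation":[0,0,0],"twist":[0,0,0]}]'

```text
clock: 4.25
tool_pos: [617.7, 180.8, 19.9]
ee_rot: [-3.141, 0.0, -1.683]
contact_force: [-0.7, -0.3, 5.5]
grip_width: 52.8
```

>>> carry_out --deltas '[{"translation":[0,0,-5],"twist":[0,0,0]},{"translation":[0,0,-20],"twist":[0,0,0]},{"translation":[0,0,-40],"twist":[0,0,0]},{"translation":[0,0,-40],"twist":[0,0,0]},{"translation":[0,0,-20],"twist":[0,0,0]}]'

```text
clock: 4.75
tool_pos: [618.4, 181.2, 147.7]
ee_rot: [-3.139, 0.002, -1.683]
contact_force: [-0.1, 1.2, -3.3]
grip_width: 52.8
```

>>> carry_out --deltas '[{"translation":[0,0,0],"twist":[0,0,0]},{"translation":[0,0,0],"twist":[0,0,0]},{"translation":[0,0,0],"twist":[0,0,0]}]'

```text
clock: 5.05
tool_pos: [616.2, 180.2, 142.2]
ee_rot: [3.139, -0.002, -1.683]
contact_force: [-0.8, -0.0, -3.5]
grip_width: 52.5
```

```bash
python3 - <<'E'
from h import *
plan([678.5,-172.6,144],-96.5)
for n in("side",):
    c=capture(n)
    cv2.imwrite(f"pics/{n}3.png",c["frame"][...,::-1]); np.savez(f"{n}3.npz",W=pts(c),f=c["frame"])
a=cv2.imread("pics/side3.png")[130:330,100:360];cv2.imwrite("pics/crop3.png",cv2.resize(a,None,fx=3,fy=3))
E
```

```text
t 5.05 pos [616.2 180.2 142.2] rot [ 1.7983e+02 -9.0000e-02 -9.6440e+01] F [-0.8 -0.  -3.5] w 52.5
tool delta [ 343.6 -101.5   -1.6] len 358.25146586929725
twist [ 0.17 -0.09  0.06]
```

View pics/side3.png

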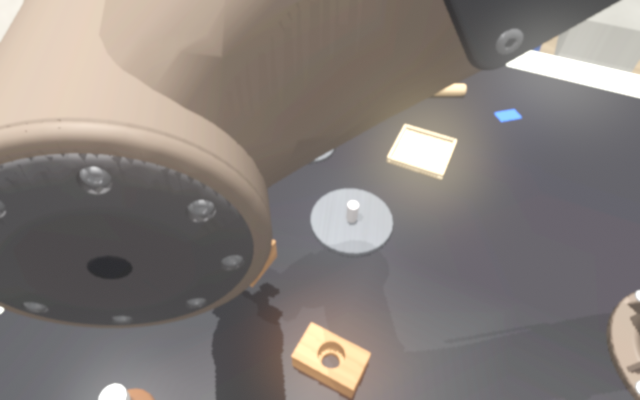

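Both block and bushing are lifted: the force is about −3.5 N against about 2.9 N expected, and the empty block is still at (331,358). Next I carry it to the stand.

>>> carry_out --deltas '[{"translation":[20,-6,0],"twist":[0,0,0]},{"translation":[34,-10,0],"twist":[0,0,0]},{"translation":[36,-11,0],"twist":[0,0,0]},{"translation":[36,-11,0],"twist":[0,0,0]},{"translation":[36,-11,0],"twist":[0,0,0]}]'

```text
clock: 5.6
tool_pos: [647.4, 12.8, 142.6]
ee_rot: [3.139, -0.001, -1.682]
contact_force: [0.4, -0.4, -3.5]
grip_width: 52.4
```

>>> carry_out --deltas '[{"translation":[36,-11,0],"twist":[0,0,0]},{"translation":[36,-11,0],"twist":[0,0,0]},{"translation":[36,-10,0],"twist":[0,0,0]},{"translation":[30,-10,0],"twist":[0,0,0]},{"translation":[20,-6,0],"twist":[0,0,0]}]'

```text
clock: 6.1
tool_pos: [677.4, -150.5, 142.1]
ee_rot: [3.139, -0.001, -1.684]
contact_force: [0.1, 0.8, -3.5]
grip_width: 52.8
```

>>> carry_out --deltas '[{"translation":[15,-4,0],"twist":[0,0,0]},{"translation":[0,0,0],"twist":[0,0,0]},{"translation":[0,0,0],"twist":[0,0,0]},{"translation":[0,0,0],"twist":[0,0,0]},{"translation":[0,0,0],"twist":[0,0,0]}]'

```text
clock: 6.6
tool_pos: [680.4, -162.4, 144.3]
ee_rot: [3.141, 0.0, -1.682]
contact_force: [0.4, -0.1, -3.8]
grip_width: 52.5
```

```bash
python3 - <<'E'
from h import *
plan([678.5,-172.6,144],-96.5)
for n in("side","top"):
    c=capture(n)
    cv2.imwrite(f"pics/{n}4.png",c["frame"][...,::-1]); np.savez(f"{n}4.npz",W=pts(c),f=c["frame"])
E
```

```text
t 6.6 pos [ 680.4 -162.4  144.3] rot [ 1.7999e+02  1.0000e-02 -9.6350e+01] F [ 0.4 -0.1 -3.8] w 52.5
tool delta [10.3  0.7  0.3] len 10.339700593067143
twist [0.01 0.01 0.15]
```

View pics/side4.png

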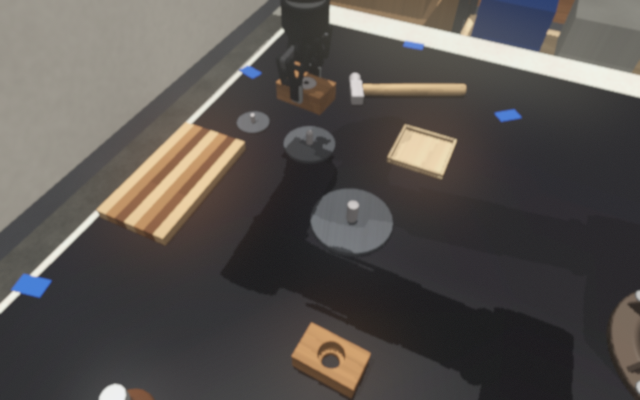

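View pics/top4.png

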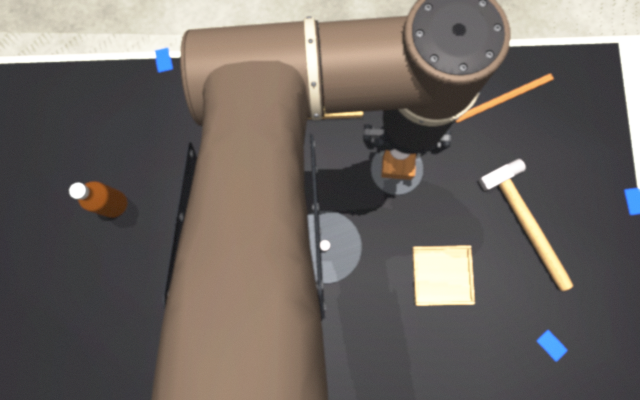

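The side view shows the block level in the jaws near (306,90), with the bushing still in it at about (308,84). I'll measure the fingertips and the block centre relative to the TCP.

```bash
python3 - <<'E'
from m import *
d=np.load("side4.npz");W=d["W"];f=d["f"]
a=f[30:120,250:360,::-1];cv2.imwrite("pics/crop4.png",cv2.resize(a,None,fx=7,fy=6,interpolation=cv2.INTER_CUBIC)[:600,:800])
m=comp(W,100,185,(680,-162),75)
hsv=cv2.cvtColor(f,cv2.COLOR_RGB2HSV)
wood=m&(hsv[...,1]>90)&(f[...,0]>50)
dark=m&(f.max(-1)<60)
q=W[wood];print("wood",wood.sum(),np.percentile(q,[1,5,50,95,99],axis=0).round(1))
top=wood&(W[...,2]>155);print(top.sum())
import collections
print(np.histogram(q[:,2],bins=np.arange(100,190,4)))
q=W[dark];print("dark",np.percentile(q,[0,1,5],axis=0).round(1)); 
vu=np.argwhere(dark);o=np.argsort(q[:,2])[:40:3]
for i in o: print(vu[i],q[i].round(1))
E
```

```text
wood 1097 [[ 633.1 -187.7  127.6]
 [ 634.3 -183.2  129.5]
 [ 654.2 -140.7  153.2]
 [ 721.1 -131.8  161.8]
 [ 726.3 -130.4  162.3]]
509
(array([  0,   0,   0,   0,   0,   0,  18,  92,  91,  81,  84,  80,  82,
        80, 139, 350,   0,   0,   0,   0,   0,   0]), array([100, 104, 108, 112, 116, 120, 124, 128, 132, 136, 140, 144, 148,
       152, 156, 160, 164, 168, 172, 176, 180, 184, 188]))
dark [[ 663.7 -199.7  146.9]
 [ 664.2 -194.9  148.7]
 [ 668.6 -192.5  151. ]]
[100 295] [ 682.7 -125.3  146.9]
[100 296] [ 679.9 -123.6  148.9]
[100 297] [ 677.4 -122.6  150.4]
[ 99 294] [ 683.  -122.4  150.8]
[ 97 294] [ 685.2 -126.7  151.4]
[ 98 295] [ 681.8 -123.8  152.4]
[ 98 296] [ 679.8 -123.6  153.1]
[ 96 292] [ 687.9 -124.5  154.1]
[ 97 295] [ 681.8 -123.9  154.3]
[ 95 291] [ 689.8 -124.6  155.4]
[ 96 295] [ 680.7 -121.9  158.1]
[ 95 297] [ 678.8 -125.6  158.3]
[ 95 296] [ 679.7 -123.7  159.2]
[ 94 293] [ 685.2 -123.3  159.9]
```

View pics/crop4.png

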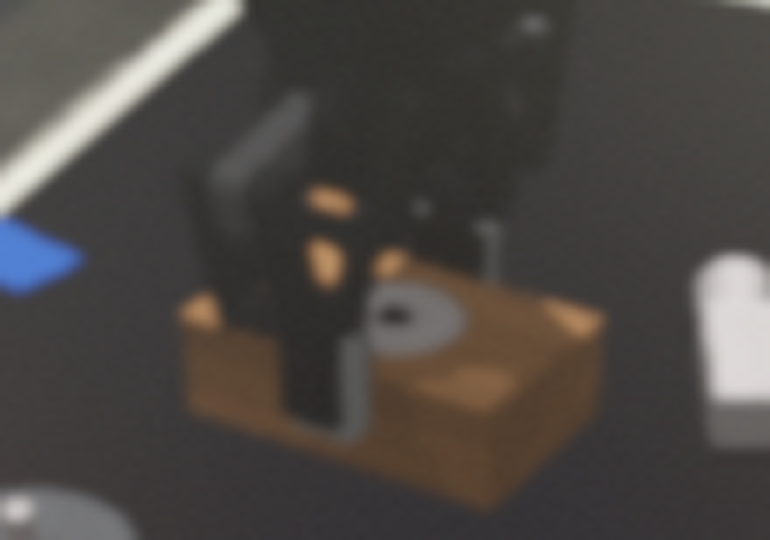

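```bash
python3 - <<'E'
from m import *
d=np.load("side4.npz");W=d["W"];f=d["f"]
for v in range(84,108): print(v,[(tuple(W[v,u].round(0).astype(int)),int(f[v,u].sum())) for u in (293,296,299,301)])
q=W[(W[...,2]>158)&(W[...,2]<165)&(np.hypot(W[...,0]-680,W[...,1]+162)<75)]
print(len(q),cv2.minAreaRect(q[:,:2].astype(np.float32)))
hsv=cv2.cvtColor(f,cv2.COLOR_RGB2HSV)
E
```

```text
84 [((np.int64(676), np.int64(-106), np.int64(193)), 138), ((np.int64(673), np.int64(-111), np.int64(191)), 135), ((np.int64(673), np.int64(-123), np.int64(184)), 137), ((np.int64(674), np.int64(-131), np.int64(178)), 190)]
85 [((np.int64(675), np.int64(-104), np.int64(193)), 132), ((np.int64(674), np.int64(-114), np.int64(187)), 134), ((np.int64(673), np.int64(-123), np.int64(182)), 165), ((np.int64(674), np.int64(-131), np.int64(176)), 212)]
86 [((np.int64(675), np.int64(-105), np.int64(190)), 133), ((np.int64(679), np.int64(-123), np.int64(178)), 130), ((np.int64(677), np.int64(-130), np.int64(175)), 207), ((np.int64(673), np.int64(-131), np.int64(175)), 237)]
87 [((np.int64(675), np.int64(-105), np.int64(189)), 134), ((np.int64(679), np.int64(-123), np.int64(176)), 132), ((np.int64(677), np.int64(-130), np.int64(173)), 237), ((np.int64(674), np.int64(-132), np.int64(172)), 251)]
88 [((np.int64(687), np.int64(-127), np.int64(169)), 130), ((np.int64(679), np.int64(-123), np.int64(174)), 130), ((np.int64(678), np.int64(-132), np.int64(169)), 243), ((np.int64(674), np.int64(-131), np
[... 3673 characters left out ...]
64(687), np.int64(-137), np.int64(127)), 191), ((np.int64(680), np.int64(-136), np.int64(130)), 202), ((np.int64(676), np.int64(-135), np.int64(131)), 202)]
106 [((np.int64(766), np.int64(-275), np.int64(3)), 166), ((np.int64(760), np.int64(-278), np.int64(4)), 179), ((np.int64(681), np.int64(-136), np.int64(127)), 188), ((np.int64(675), np.int64(-133), np.int64(131)), 194)]
107 [((np.int64(763), np.int64(-270), np.int64(5)), 161), ((np.int64(760), np.int64(-278), np.int64(1)), 170), ((np.int64(752), np.int64(-277), np.int64(4)), 176), ((np.int64(676), np.int64(-135), np.int64(127)), 183)]
703 ((680.2532348632812, -157.223876953125), (73.78901672363281, 91.08467864990234), 84.09923553466797)
```

>>> carry_out --deltas '[{"translation":[6,0.7,0],"twist":[0,0,0]},{"translation":[4.3,0,10],"twist":[0,0,0]},{"translation":[0,0,25],"twist":[0,0,0]},{"translation":[0,0,25],"twist":[0,0,0]},{"translation":[0,0,12],"twist":[0,0,0]}]'

```text
clock: 7.2
tool_pos: [676.7, -173.9, 69.1]
ee_rot: [3.138, 0.0, -1.684]
contact_force: [0.2, 0.2, -3.6]
grip_width: 53.1
```

>>> carry_out --deltas '[{"translation":[0,0,5],"twist":[0,0,0]},{"translation":[0,0,0],"twist":[0,0,0]},{"translation":[0,0,0],"twist":[0,0,0]},{"translation":[0,0,0],"twist":[0,0,0]}]'

```text
clock: 7.6
tool_pos: [679.3, -173.7, 68.6]
ee_rot: [-3.14, 0.0, -1.683]
contact_force: [0.5, -0.4, -3.0]
grip_width: 53.1
```

```bash
python3 - <<'E'
from h import *
plan([678.5,-172.6,28],-96.5)
E
```

```text
t 7.6 pos [ 679.3 -173.7   68.6] rot [-179.88    0.    -96.4 ] F [ 0.5 -0.4 -3. ] w 53.1
tool delta [-1.   1.  40.6] len 40.6649824910288
twist [-0.12  0.    0.1 ]
```

>>> carry_out --deltas '[{"translation":[-1,1,4],"twist":[0,0,0]},{"translation":[0,0,7],"twist":[0,0,0]},{"translation":[0,0,6],"twist":[0,0,0]},{"translation":[0,0,0],"twist":[0,0,0]},{"translation":[0,0,0],"twist":[0,0,0]}]'

```text
clock: 8.1
tool_pos: [677.5, -172.6, 49.9]
ee_rot: [3.141, -0.0, -1.683]
contact_force: [0.6, 0.3, -2.7]
grip_width: 52.7
```

>>> carry_out --deltas '[{"translation":[0,0,5],"twist":[0,0,0]},{"translation":[0,0,5],"twist":[0,0,0]},{"translation":[0,0,5],"twist":[0,0,0]},{"translation":[0,0,0],"twist":[0,0,0]},{"translation":[0,0,0],"twist":[0,0,0]}]'

```text
clock: 8.6
tool_pos: [677.6, -172.6, 35.2]
ee_rot: [3.141, -0.0, -1.683]
contact_force: [-0.1, 0.2, -2.0]
grip_width: 52.9
```

```bash
python3 - <<'E'
from h import *
plan([678.5,-172.6,28],-96.5)
E
```

```text
t 8.6 pos [ 677.6 -172.6   35.2] rot [ 1.7999e+02 -1.0000e-02 -9.6410e+01] F [-0.1  0.2 -2. ] w 52.9
tool delta [-0.1 -0.9  7.2] len 7.268874585860812
twist [ 0.01 -0.01  0.09]
```

>>> carry_out --deltas '[{"translation":[0,0,2],"twist":[0,0,0]},{"translation":[0,0,2],"twist":[0,0,0]},{"translation":[0,0,1.5],"twist":[0,0,0]},{"translation":[0,0,0],"twist":[0,0,0]},{"translation":[0,0,0],"twist":[0,0,0]}]'

```text
clock: 9.1
tool_pos: [677.6, -172.5, 29.8]
ee_rot: [3.142, -0.0, -1.683]
contact_force: [0.1, -0.1, -2.1]
grip_width: 52.8
```

>>> carry_out --deltas '[{"translation":[0,0,1],"twist":[0,0,0]},{"translation":[0,0,0.5],"twist":[0,0,0]},{"translation":[0,0,0],"twist":[0,0,0]},{"translation":[0,0,0],"twist":[0,0,0]}]'

```text
clock: 9.5
tool_pos: [677.6, -172.5, 28.3]
ee_rot: [3.142, -0.0, -1.683]
contact_force: [-0.1, 0.8, -1.1]
grip_width: 52.9
```

```bash
python3 - <<'E'
from h import *
plan([678.5,-172.6,28],-96.5)
for n in("side",):
    c=capture(n)
    cv2.imwrite(f"pics/{n}5.png",c["frame"][...,::-1]); np.savez(f"{n}5.npz",W=pts(c),f=c["frame"])
    a=c["frame"][60:180,240:380,::-1];cv2.imwrite("pics/crop5.png",cv2.resize(a,None,fx=5,fy=5,interpolation=cv2.INTER_CUBIC))
E
```

```text
t 9.5 pos [ 677.6 -172.5   28.3] rot [179.99  -0.   -96.41] F [-0.1  0.8 -1.1] w 52.9
tool delta [-0.  -0.9  0.3] len 0.9426866694299635
twist [ 0.01 -0.    0.09]
```

View pics/crop5.png

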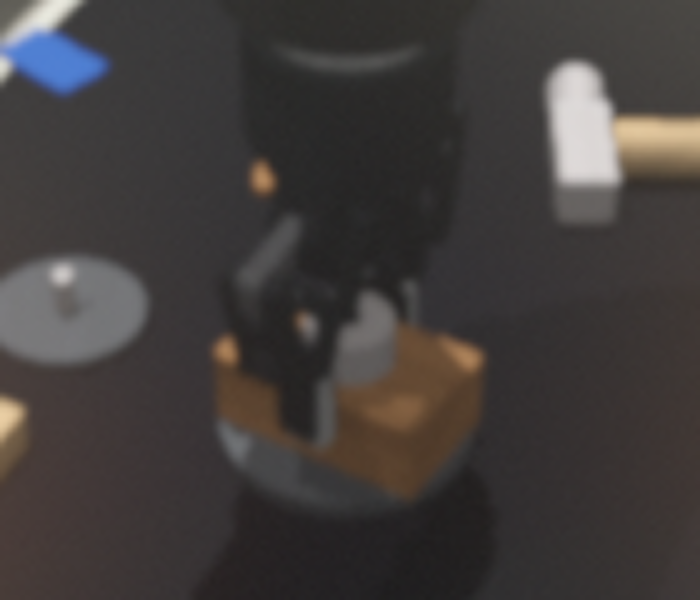

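The bushing now stands proud near crop (365,340), and the block sits over the base. I'll lower until it touches, then release.

>>> carry_out --deltas '[{"translation":[0,0,0.5],"twist":[0,0,0]},{"translation":[0,0,0.3],"twist":[0,0,0]},{"translation":[0,0,0],"twist":[0,0,0]},{"translation":[0,0,0],"twist":[0,0,0]}]'

```text
clock: 9.95
tool_pos: [677.7, -172.5, 27.9]
ee_rot: [-3.141, -0.0, -1.683]
contact_force: [-1.5, 0.8, 4.0]
grip_width: 53.1
```

>>> carry_out --deltas '[{"translation":[0,0,0],"twist":[0,0,0]},{"translation":[0,0,0],"twist":[0,0,0]},{"translation":[0,0,0],"twist":[0,0,0]},{"translation":[0,0,0],"twist":[0,0,0]},{"translation":[0,0,0],"twist":[0,0,0]}]' --gripper 85

```text
clock: 10.45
tool_pos: [677.6, -172.5, 27.4]
ee_rot: [3.142, -0.0, -1.683]
contact_force: [0.5, 0.1, 0.2]
grip_width: 85.5
```

>>> carry_out --deltas '[{"translation":[0,0,-6],"twist":[0,0,0]},{"translation":[0,0,-12],"twist":[0,0,0]},{"translation":[0,0,-12],"twist":[0,0,0]},{"translation":[0,0,0],"twist":[0,0,0]},{"translation":[0,0,0],"twist":[0,0,0]}]'

```text
clock: 10.95
tool_pos: [678.0, -172.5, 58.5]
ee_rot: [-3.14, 0.0, -1.683]
contact_force: [0.9, 0.4, -0.2]
grip_width: 85.0
```

```bash
python3 - <<'E'
from m import *
plan([678.5,-172.6,56],-96.5)
for n in("side",):
    c=capture(n)
    cv2.imwrite(f"pics/{n}6.png",c["frame"][...,::-1]); np.savez(f"{n}6.npz",W=pts(c),f=c["frame"])
    a=c["frame"][60:180,240:380,::-1];cv2.imwrite("pics/crop6.png",cv2.resize(a,None,fx=5,fy=5,interpolation=cv2.INTER_CUBIC))
W=pts(c); f=c["frame"]
sat=f.max(-1).astype(int)-f.min(-1)
m=comp(W,56,68,(678,-172),30); q=W[m&(sat<30)]; print("bush top",len(q),q.mean(0),np.median(q[:,2]),cv2.minEnclosingCircle(q[:,:2].astype(np.float32)))
m=comp(W,30,50,(678,-172),60)&(sat>30); q=W[m]; h,_=np.histogram(q[:,2],bins=np.arange(30,51)); print(h)
q=q[q[:,2]>41]; print(cv2.minAreaRect(q[:,:2].astype(np.float32))); A=np.c_[q[:,:2]-q[:,:2].mean(0),np.ones(len(q))]; print("plane",np.linalg.lstsq(A,q[:,2],rcond=None)[0])
E
```

```text
t 10.95 pos [ 678.  -172.5   58.5] rot [-1.7991e+02  2.0000e-02 -9.6420e+01] F [ 0.9  0.4 -0.2] w 85.0
tool delta [ 0.1 -0.5  2.5] len 2.527611132980767
twist [-0.09  0.02  0.08]
bush top 205 [ 675.47116769 -170.33707785   61.89385657] 62.280192002419085 ((677.4596557617188, -172.94468688964844), 18.74072265625)
[ 19  14  21  21  18  17  22  14  20  15  18  20  36  73 131  99  42   5
   0   0]
((677.6005249023438, -172.4573211669922), (56.85942459106445, 91.74348449707031), 84.6488037109375)
plane [ 4.20753375e-03 -7.47033863e-03  4.44705599e+01]
```

View pics/crop6.png

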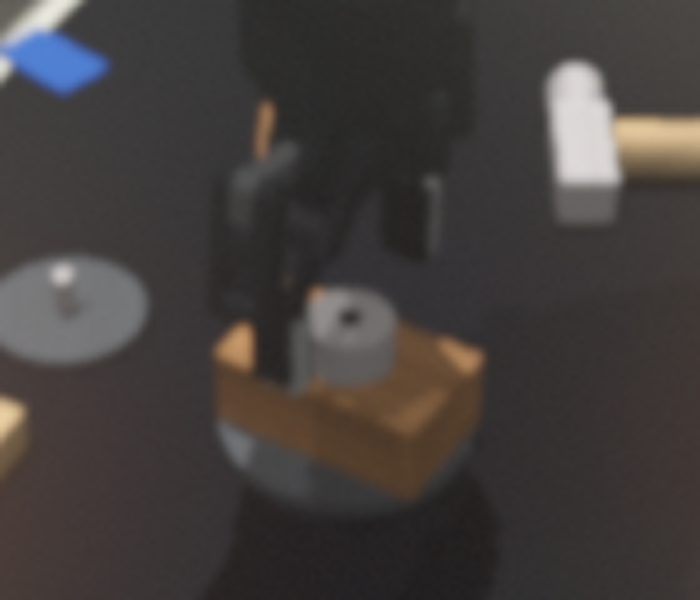

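The block is seated flat: its top reads 44.5 mm and the bushing top 62.3 mm, and this camera reads about 2 mm high. The bushing is 18 mm proud. Next I grip it.

>>> carry_out --deltas '[{"translation":[0,0,0],"twist":[0,0,0]},{"translation":[0,0,5],"twist":[0,0,0]},{"translation":[0,0,0],"twist":[0,0,0]},{"translation":[0,0,0],"twist":[0,0,0]}]' --gripper 46

```text
clock: 11.4
tool_pos: [677.3, -172.5, 51.8]
ee_rot: [3.14, -0.0, -1.683]
contact_force: [0.4, 0.3, -0.2]
grip_width: 45.8
```

```bash
python3 - <<'E'
from m import *
plan([678.5,-172.6,53],-96.5)
c=capture("side")
a=c["frame"][60:180,240:380,::-1];cv2.imwrite("pics/crop7.png",cv2.resize(a,None,fx=5,fy=5,interpolation=cv2.INTER_CUBIC))
E
```

```text
t 11.4 pos [ 677.3 -172.5   51.8] rot [ 1.7994e+02 -1.0000e-02 -9.6410e+01] F [ 0.4  0.3 -0.2] w 45.8
tool delta [-0.  -1.2 -1.2] len 1.6935487263228488
twist [ 0.06 -0.01  0.09]
```

View pics/crop7.png

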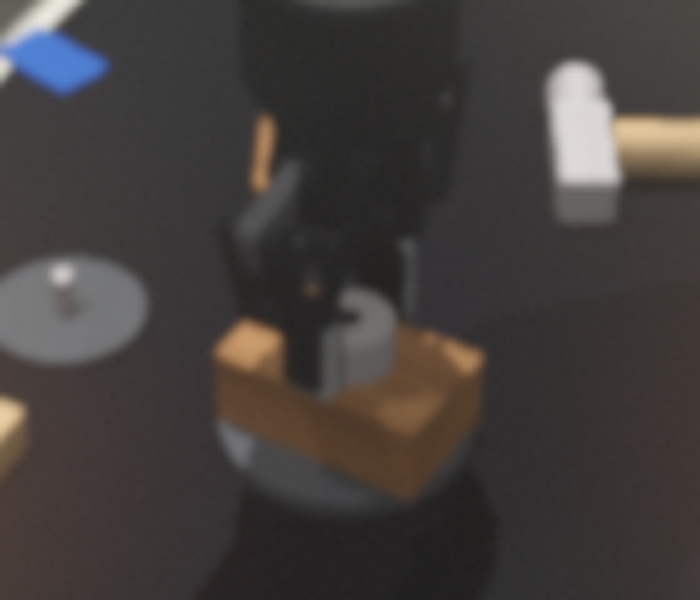

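The jaws straddle the bushing with no contact, and the tip is just above the block top. I'll raise 1.5 mm and close.

>>> carry_out --deltas '[{"translation":[0,0,-1.5],"twist":[0,0,0]},{"translation":[0,0,0],"twist":[0,0,0]}]'

```text
clock: 11.65
tool_pos: [677.9, -172.6, 54.4]
ee_rot: [-3.141, -0.0, -1.683]
contact_force: [0.0, -0.8, 0.3]
grip_width: 46.2
```

>>> carry_out --deltas '[{"translation":[0,0,0],"twist":[0,0,0]},{"translation":[0,0,0],"twist":[0,0,0]},{"translation":[0,0,0],"twist":[0,0,0]},{"translation":[0,0,0],"twist":[0,0,0]}]' --gripper 26

```text
clock: 12.05
tool_pos: [678.0, -172.6, 54.6]
ee_rot: [-3.141, -0.0, -1.683]
contact_force: [0.1, 1.4, 4.8]
grip_width: 34.0
```

>>> carry_out --deltas '[{"translation":[0,0,-2],"twist":[0,0,0]},{"translation":[0,0,-4],"twist":[0,0,0]},{"translation":[0,0,-4],"twist":[0,0,0]},{"translation":[0,0,0],"twist":[0,0,0]},{"translation":[0,0,0],"twist":[0,0,0]}]'

```text
clock: 12.55
tool_pos: [677.6, -172.5, 64.0]
ee_rot: [3.142, 0.0, -1.683]
contact_force: [-0.5, -0.5, -1.6]
grip_width: 33.9
```

```bash
python3 - <<'E'
from m import *
plan([467.5,-251,120],-96.5)
c=capture("side");W=pts(c);f=c["frame"];sat=f.max(-1).astype(int)-f.min(-1)
a=c["frame"][60:180,240:380,::-1];cv2.imwrite("pics/crop8.png",cv2.resize(a,None,fx=5,fy=5,interpolation=cv2.INTER_CUBIC))
m=comp(W,30,60,(678,-172),60)&(sat>30); q=W[m]; h,_=np.histogram(q[:,2],bins=np.arange(30,61)); print(h)
E
```

```text
t 12.55 pos [ 677.6 -172.5   64. ] rot [ 1.800e+02  1.000e-02 -9.642e+01] F [-0.5 -0.5 -1.6] w 33.9
tool delta [101.5 200.  -56. ] len 231.15091568403207
twist [0.   0.01 0.08]
[ 24  25  14  27  15  21  22  27  17  20  24  18  34 128 210 128  39   3
   0   0   0   0   0   0   0   0   0   0   0   1]
```

View pics/crop8.png

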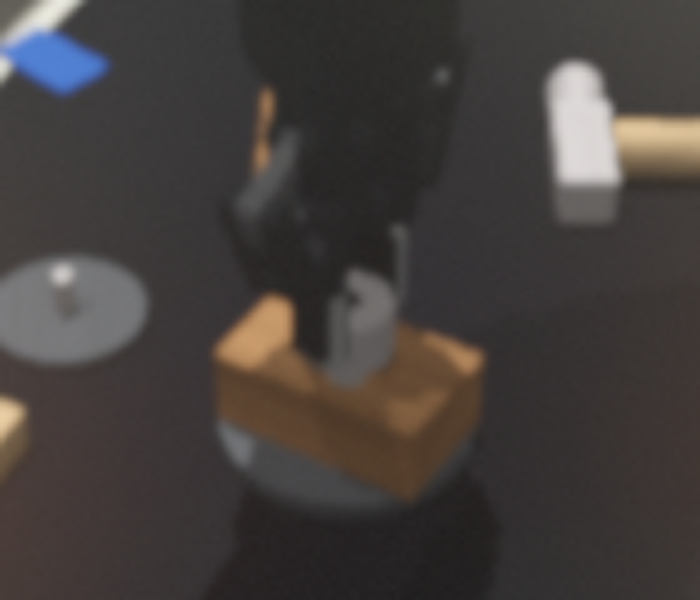

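The block stayed put, and the bushing is held with a force of −1.6 N, which matches its weight. I'll raise it and go to the tray.

>>> carry_out --deltas '[{"translation":[0,0,-10],"twist":[0,0,0]},{"translation":[0,0,-20],"twist":[0,0,0]},{"translation":[0,0,-20],"twist":[0,0,0]},{"translation":[5,10,-6],"twist":[0,0,0]},{"translation":[12,24,0],"twist":[0,0,0]}]'

```text
clock: 13.1
tool_pos: [643.0, -185.4, 121.2]
ee_rot: [-3.139, 0.0, -1.682]
contact_force: [-1.5, -0.8, -2.3]
grip_width: 33.6
```

>>> carry_out --deltas '[{"translation":[16,32,0],"twist":[0,0,0]},{"translation":[18,35,0],"twist":[0,0,0]},{"translation":[18,35,0],"twist":[0,0,0]},{"translation":[16,32,0],"twist":[0,0,0]},{"translation":[10,20,0],"twist":[0,0,0]}]'

```text
clock: 13.6
tool_pos: [476.4, -246.4, 119.8]
ee_rot: [3.14, 0.0, -1.684]
contact_force: [1.0, -1.0, -2.8]
grip_width: 34.0
```

>>> carry_out --deltas '[{"translation":[5,10,0],"twist":[0,0,0]},{"translation":[0,0,0],"twist":[0,0,0]},{"translation":[0,0,0],"twist":[0,0,0]},{"translation":[0,0,0],"twist":[0,0,0]}]'

```text
clock: 14.0
tool_pos: [470.6, -249.6, 120.0]
ee_rot: [-3.141, -0.0, -1.682]
contact_force: [0.0, -0.4, -1.9]
grip_width: 33.5
```

```bash
python3 - <<'E'
from m import *
plan([467.5,-251,40],-96.5)
c=capture("side");W=pts(c);f=c["frame"]
cv2.imwrite("pics/side9.png",f[...,::-1])
E
```

```text
t 14.0 pos [ 470.6 -249.6  120. ] rot [-1.7997e+02 -1.0000e-02 -9.6390e+01] F [ 0.  -0.4 -1.9] w 33.5
tool delta [ 1.7  3.  80. ] len 80.08263723303757
twist [-0.03 -0.01  0.11]
```

View pics/side9.png

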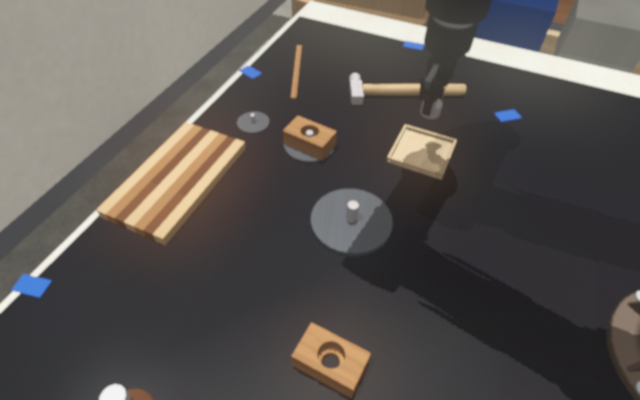

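The block sits on the stand with the pin showing in its recess at (310,132). The bushing is held above the tray at (431,107). Lowering now.

>>> carry_out --deltas '[{"translation":[1.7,3,10],"twist":[0,0,0]},{"translation":[0,0,25],"twist":[0,0,0]},{"translation":[0,0,25],"twist":[0,0,0]},{"translation":[0,0,15],"twist":[0,0,0]},{"translation":[0,0,8],"twist":[0,0,0]}]'

```text
clock: 14.55
tool_pos: [465.4, -250.8, 34.7]
ee_rot: [3.138, 0.0, -1.683]
contact_force: [1.1, -0.2, -2.1]
grip_width: 33.9
```

>>> carry_out --deltas '[{"translation":[0,0,4],"twist":[0,0,0]},{"translation":[0,0,0],"twist":[0,0,0]},{"translation":[0,0,0],"twist":[0,0,0]},{"translation":[0,0,0],"twist":[0,0,0]}]'

```text
clock: 14.95
tool_pos: [467.1, -251.2, 33.8]
ee_rot: [-3.14, -0.0, -1.683]
contact_force: [-1.6, 0.0, -2.4]
grip_width: 33.7
```

>>> carry_out --deltas '[{"translation":[0,0,4],"twist":[0,0,0]},{"translation":[0,0,3],"twist":[0,0,0]},{"translation":[0,0,1.5],"twist":[0,0,0]},{"translation":[0,0,0],"twist":[0,0,0]},{"translation":[0,0,0],"twist":[0,0,0]}]'

```text
clock: 15.45
tool_pos: [466.5, -251.1, 24.4]
ee_rot: [3.141, -0.0, -1.683]
contact_force: [0.1, 0.5, -2.7]
grip_width: 33.8
```

>>> carry_out --deltas '[{"translation":[0,0,0.7],"twist":[0,0,0]},{"translation":[0,0,0],"twist":[0,0,0]},{"translation":[0,0,0],"twist":[0,0,0]}]'

```text
clock: 15.75
tool_pos: [466.6, -251.1, 23.8]
ee_rot: [-3.141, 0.0, -1.683]
contact_force: [-0.1, 0.7, -1.1]
grip_width: 33.9
```

>>> carry_out --deltas '[{"translation":[0,0,0.5],"twist":[0,0,0]},{"translation":[0,0,0.3],"twist":[0,0,0]},{"translation":[0,0,0],"twist":[0,0,0]},{"translation":[0,0,0],"twist":[0,0,0]}]'

```text
clock: 16.15
tool_pos: [466.7, -251.2, 23.6]
ee_rot: [-3.141, -0.0, -1.683]
contact_force: [-1.9, 0.9, 5.7]
grip_width: 33.8
```

Contact. Releasing with a modest opening, then rising.

>>> carry_out --deltas '[{"translation":[0,0,0],"twist":[0,0,0]},{"translation":[0,0,0],"twist":[0,0,0]},{"translation":[0,0,0],"twist":[0,0,0]}]' --gripper 56

```text
clock: 16.45
tool_pos: [466.7, -251.2, 23.0]
ee_rot: [-3.141, -0.0, -1.683]
contact_force: [0.6, -0.4, 0.1]
grip_width: 55.8
```

>>> carry_out --deltas '[{"translation":[0,0,-5],"twist":[0,0,0]},{"translation":[0,0,-15],"twist":[0,0,0]},{"translation":[0,0,-30],"twist":[0,0,0]},{"translation":[0,0,-40],"twist":[0,0,0]},{"translation":[0,0,-40],"twist":[0,0,0]}]'

```text
clock: 16.95
tool_pos: [466.0, -251.1, 154.5]
ee_rot: [3.141, -0.0, -1.683]
contact_force: [2.0, -0.2, -0.1]
grip_width: 56.1
```

>>> carry_out --deltas '[{"translation":[0,0,-20],"twist":[0,0,0]},{"translation":[0,0,0],"twist":[0,0,0]},{"translation":[0,0,0],"twist":[0,0,0]},{"translation":[0,0,0],"twist":[0,0,0]}]'

```text
clock: 17.35
tool_pos: [465.8, -250.9, 172.1]
ee_rot: [3.14, 0.0, -1.683]
contact_force: [0.5, -0.2, -0.7]
grip_width: 55.9
```

```bash
python3 - <<'E'
from m import *
plan([467.5,-251,40],-96.5)
c=capture("side");W=pts(c);f=c["frame"];sat=f.max(-1).astype(int)-f.min(-1)
cv2.imwrite("pics/side10.png",f[...,::-1])
m=comp(W,24,36,(467,-251),40); q=W[m]; print("bush",len(q),np.median(q,0),cv2.minEnclosingCircle(q[:,:2].astype(np.float32)))
m=comp(W,41,50,(678,-172),60);q=W[m];print(cv2.minAreaRect(q[:,:2].astype(np.float32)));A=np.c_[q[:,:2]-q[:,:2].mean(0),np.ones(len(q))]; print("plane",np.linalg.lstsq(A,q[:,2],rcond=None)[0])
E
```

```text
t 17.35 pos [ 465.8 -250.9  172.1] rot [ 1.7991e+02  2.0000e-02 -9.6430e+01] F [ 0.5 -0.2 -0.7] w 55.9
tool delta [-1.000e-01 -1.900e+00  1.321e+02] len 132.15262849304293
twist [0.09 0.02 0.07]
bush 224 [ 466.18544402 -246.84603977   31.33015825] ((465.8323974609375, -250.46397399902344), 18.59708595275879)
((677.3353881835938, -172.9837646484375), (57.01836013793945, 91.43840026855469), 83.35332489013672)
plane [ 8.77761011e-04 -7.31499815e-03  4.44619059e+01]
```

View pics/side10.png

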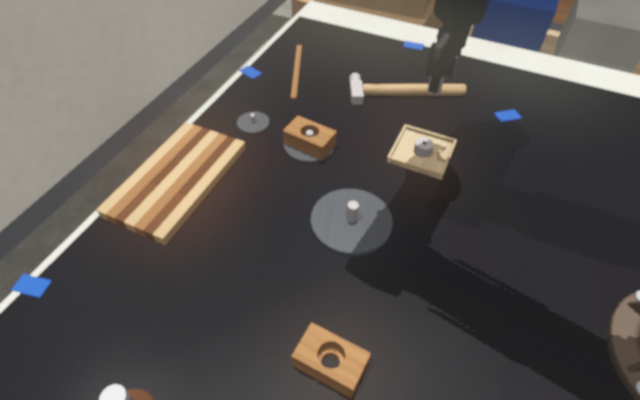

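The bushing stands upright in the tray at (424,148), top about 29–31 mm. The block is flat on the middle stand at (310,135). The gripper is clear of everything.

```bash
python3 -c "
from rig import *
print(sign_off())"
```

```text
the job is handed in; nothing more can be done
None
```

I did the job in the order asked and handed it in at about 17.4 s of the 58 s allowed. `sign_off()` gave no verdict.

- **Block:** I lifted the block with its bushing and set it over the pin of the middle-sized stand. The pin raised the bushing about 18 mm, and I left the block there. In the last picture its top is flat at about 42.5 mm, where 42 mm is expected, and the pin shows in its recess.
- **Bushing:** I gripped the raised bushing, lifted it straight out and stood it near the tray's centre. Its top measured about 29 mm, as expected, so it is upright on the tray floor.
- **Force and clearance:** The largest wrist force I read was about 6 N. At hand-in the gripper was open and clear, with the TCP at 172 mm.

**Readings that disagreed:**
- The side camera reads about 2 mm high, so I took that off the heights above.
- The gripper showed 1–2 mm less than the true widths of the block and the bushing.
- The tool ran a few millimetres past its target after fast moves, so I let it settle before each grasp or placing.

Two move calls were refused at the start because their rows had no twist. Nothing moved, and I sent them again with it added.

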